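Present the orange sample plate over the edge of the tasting board

ROBOT

A 6-joint arm with a two-finger parallel gripper is mounted at the origin on the work surface. World frame = base frame: x ahead of the robot, y to its left, z up, the work surface at z = 0. Lengths are in m, angles in rad, forces in N, time in s.
With the tool pointing down it reaches from about 0.375 to 0.925 m from the base axis. Payload 5.7 kg.
Tool frame: the origin (TCP) lies on the mounting face of the last link; the fingertips stand 173 mm ahead of it and the grasp point (between the pads) lies 155 mm ahead of it; z points along the fingers, y is the direction in which the jaws open and shut (so a half turn about z gives the same grasp; the last joint's range is limited). The gripper opens to 85 mm and grips with 20 to 120 N. Pads are 22 mm wide; open, the fingers measure 114 mm over their backs; the gripper's body (76 mm by 85 mm) begins 54 mm behind the grasp point. The pads swing forward as they close: fully open they stand 13 mm farther back than shut.
Start: joints at [1.123, 0.359, 1.51, -0, 1.272, -0.115], TCP at [0.196, 0.567, 0.405] pointing down, gripper open.
Joint ranges: [-2.97, 2.97], [-1.01, 2.36], [0.21, 2.38], [-0.96, 4.11], [0.2, 2.71], [-2.98, 2.98]. Speed limits (rad/s): [2.39, 2.39, 3.14, 3.14, 3.14, 3.14].

INTERFACE

Orientations are given as [roll, pitch, yaw] about the fixed x, y, z axes, in that order (R = Rz(yaw) Ry(pitch) Rx(roll)).
In Python, from workcell import env gives the robot as it stands.
- The arm moves only by the tool step_arm, never from a script. Its argument "motion" is a list of rows, each a list of 3 entries, a list of its own where there are three numbers: the turn, a rotation vector about the tool's x, y, z in rad, then the shift along the tool's x, y, z in mm, then the opening in per cent of the stroke, from 0 (shut) to 100 (fully open). A call has 1 to 5 rows; each row is the pose to reach, as a shift and turn from the pose commanded when the call began, along the tool's axes at that moment; what a row does not reach only later rows make up. A row lasts 1/10 s, in which the tool goes at most 50 mm and 8.59 degrees, less where a joint would pass 70% of its speed; a pose out of reach is approached as far as the arm can. A call with a gripper value outside its range is refused whole. The fingers move at their own pace and stop on an object; "newtons" is the grip in N (left out, the last holds). Time passes only in rows, so rows that repeat a pose let the fingers close. It gives the time, the measured TCP pose, the force and the opening at its end, in the units of the state.
- env.get_state(): the state, without advancing time (a new reading comes with each control period).
- env.camera(name): name is "scene" or "top"; returns a dict with "frame" (400x640x3 uint8, blue, green, red), "z_map" (400x640 float32, m along the optical axis (not along the pixel's ray), 0 where there is no reading), "fx", "fy", "cx", "cy" (pixels), "k1" (the pictures are not rectified: a ray, as slopes to the right and down, at radius r is drawn at 1 + k1 r^2 times it, then the intrinsics apply), "R" (3x3) and "t" (3): a world point X has camera coordinates R X + t. Camera axes: x right, y down, z forward; pixel columns grow to the right and rows downward; lengths in m; the calibration is good to about 2 mm. A picture is of the moment at which its call begins.
- env.close_job(): hands the job in, once; it reports no verdict.
Trained networks look in the newest picture that a camera, given by its name, has taken for a name from the list of things; names that differ only in an ending like _2 or _b are one class to them, and where a whole thing is asked for, a point or a joint stands for the part that bears it (a point fixed in the world has none). Each returns a list of dicts, best first, with "confidence" (0 to 1); they miss things now and then, are a little off and sometimes report something else, mostly with a low value. They report only what shows in the picture. A call takes as long as a camera call. They do not tell look-alikes from the thing itself.
- env.masks_of(thing, camera): "pixels" (400x640 bool, what is visible of it) and "rect" ([left, top, right, bottom] in pixels, round what is visible of it).
The state is a dict: "clock": time; "joint_pos": joint angles; "joint_vel": joint speeds; "effort": joint torques, N m; "eef_pos": TCP position; "ee_rot": TCP orientation; "contact_force": force on the tool from outside, world axes, zero at the start; "ft_torque": the same for the moment, N m; "gripper_width": finger opening in m.
Only numpy, scipy, OpenCV 4.12 (cv2) and the standard library are available. Lean on these libraries where they do the work, as an engineer would, in place of code of your own. Each camera call takes 0.05 s, during which the arm holds its last target. There are 200 camera calls.

TASK

On the marble board, push the thin dark plate with the orange end band away from the robot, flat on the marble, until just its orange band sticks out past the board's far edge: the line where the orange starts should lie along that edge, with the plate square to it. Use the fingertips, never lift or tip the plate, and leave the green-banded plate and all the bowls, glasses and other things where they are. Finish with the gripper clear of everything.

Things in the scene. Friction and masses are not known exactly. Their poses are not given: they have to be found in the camera images.
- board: fixed white marble tasting board, 280 (x) by 500 (y) by 45 mm high, lying on the dark table; origin: centre of its underside; its top is 45 mm above the table; its own +x points to its far long edge (away from the robot). It stands turned by up to 0.2 rad
- board_far_edge (a point): the middle of the board's far upper edge, 140 mm along the board's +x and 45 mm up; the axes are the board's: x outward past the edge, y along the edge, z up
- orange_plate: loose flat charcoal plate, 140 (x) by 95 (y) by 6 mm thick, about 0.12 kg, flat on the marble. Its +x end has an orange band, 35 mm long, full width, pointing at the far edge within 0.2 rad of the board's x. Origin: centre of its underside; its rear side, nearest the robot, is at x = -70 mm. It slides with ordinary friction and stops when the push stops. At least 40 mm of bare marble lies behind it
- orange_line (a point): the middle, on the underside, of the line where the orange band meets the charcoal, 35 mm along the plate's +x from its origin; the axes are the plate's
- green_plate: a like plate (140 by 95 by 6 mm) with a green band, lying beside the orange one on the marble, to be left alone; origin: centre of its underside. Which plate is on the left and which on the right varies
- tasting_glass: loose small clear glass, 50 mm across, 70 mm high, standing on the marble between the two plates; origin: centre of its underside
- bowl_left: loose empty white ceramic tasting bowl, 100 mm across the rim, 65 mm high, standing on the table; origin: centre of its underside, left of the board
- bowl_right: loose empty white ceramic tasting bowl, 100 mm across the rim, 65 mm high, standing on the table; origin: centre of its underside, right of the board
- bowl_far: loose empty white ceramic tasting bowl, 100 mm across the rim, 65 mm high, standing on the table; origin: centre of its underside, left of the board and farther from the robot
- rinse_glass: loose clear glass, 72 mm across, 90 mm high, on the table 30 mm or so beyond the middle of the board's far edge; origin: centre of its underside
- coffee_bag: loose dark upright coffee bag with a white label, 60 by 90 by 175 mm high, right of the board on the table; origin: centre of its underside
- spoon: loose steel spoon, 170 mm long, lying on the table near the left front corner of the board; origin: on its underside near its middle, its x along its length
Not all that is in view belongs to the job. What is shaped like the orange_plate but pink is not meant.

How it is judged:
At the end, for the whole second after the job is handed in: The orange plate lies flat and still on the marble, its orange band past the far edge: the middle of the band's line is within 7 mm of the edge and the plate is square to it within 0.15 rad. The green plate is within 10 mm, and every bowl, glass, bag and spoon within 15 mm, of where it stood (x of orange_line in the frame of board_far_edge between -0.007 and 0.007 m and y of orange_line in the frame of board_far_edge between -0.2 and 0.2 m and angle between the x axis of orange_plate and the x axis of board_far_edge, either way round below 0.15 rad and angle between orange_plate's own z axis and vertical below 0.05 rad and height (world z) of orange_plate between 0.042 and 0.049 m and linear speed of orange_plate below 0.01 m/s and distance of green_plate from where it was at the start of the episode below 0.01 m and distance of each of bowl_left, bowl_right, bowl_far, tasting_glass, rinse_glass, coffee_bag, spoon from where it was at the start of the episode below 0.015 m); the robot touches nothing.
It fails at once if the orange plate is lifted (its underside's centre rises more than 10 mm off the marble) or falls off the board (height (world z) of orange_plate above 0.055 m or height (world z) of orange_plate below 0.03 m).
It fails at once if the orange plate is tipped up by more than 0.2 rad (angle between orange_plate's own z axis and vertical above 0.2 rad).
It fails at once if the green plate is moved by more than 10 mm (distance of green_plate from where it was at the start of the episode above 0.01 m).
It fails at once if a bowl, glass, the bag or the spoon is moved by more than 15 mm (distance of any of bowl_left, bowl_right, bowl_far, tasting_glass, rinse_glass, coffee_bag, spoon from where it was at the start of the episode above 0.015 m).
It also fails if it takes over 42 s, if anything falls off the work surface, if the arm or the gripper's body presses on something with over 40 N, if the wrist force passes 120 N, or if a joint passes its speed limit or range.

## Working session

There is one attempt and no reset: what is moved stays moved. The work goes in short steps, Python scripts to look and compute and a tool call to move; the robot and the scene stay as the last step left them, time stands still between calls to the robot, and variables do not carry over. Pictures are saved under pics/ and viewed, about 8 in all and at most 12, crops included, and the job is handed in when it is done.

Besides the shell and the picture viewer there is one more tool, called after "Request:" by a JSON object that holds its "api" and its "payload", one argument or row to a line. step_arm: Moves the arm, as the interface text tells. Its arguments: {"type":"object","properties":{"motion":{"type":"array"},"newtons":{"type":"number"}},"required":["motion"]}

```bash
mkdir -p pics; cat > h.py <<'E'
import numpy as np, cv2
from workcell import env
def px2w(c,uv,z=None):
    """pixels -> world, by plane z, or by depth map if z is None"""
    uv=np.atleast_2d(np.asarray(uv,float))
    K=np.array([[c['fx'],0,c['cx']],[0,c['fy'],c['cy']],[0,0,1]]); 
    s=cv2.undistortPoints(uv[:,None],K,np.array([c['k1'],0,0,0,0.]))[:,0]
    d=np.c_[s,np.ones(len(s))]; R=np.array(c['R']);t=np.array(c['t'])
    o=-R.T@t; dw=d@R
    if z is None:
        k=c['z_map'][uv[:,1].round().astype(int),uv[:,0].round().astype(int)]
    else: k=(z-o[2])/dw[:,2]
    return o+dw*k[:,None]
E
python3 - <<'E'
from h import *
st=env.get_state(); print({k:np.round(v,3) for k,v in st.items()})
for n in ['scene','top']:
    c=env.camera(n); cv2.imwrite(f'pics/{n}0.png',c['frame'])
    print(n,-np.array(c['R']).T@c['t'],c['k1'],c['fx'])
    for th in ['board','orange_plate','green_plate','tasting_glass','rinse_glass','bowl_left','coffee_bag','spoon']:
        for m in env.masks_of(th,n)[:3]:
            r=m['rect']; v,u=np.nonzero(m['pixels']); 
            print(th,round(m['confidence'],2),np.round(r),len(u),px2w(c,[[u.mean(),v.mean()]],0.05 if th in('board','orange_plate','green_plate') else 0.03).round(3))
E
```

```text
{'clock': np.float64(0.0), 'joint_pos': array([ 1.123,  0.36 ,  1.511, -0.   ,  1.272, -0.115]), 'joint_vel': array([-0.   , -0.   ,  0.001,  0.   ,  0.002,  0.001]), 'effort': array([-2.0000e-03, -5.2761e+01, -2.7863e+01, -0.0000e+00,  1.3000e-02,
       -0.0000e+00]), 'eef_pos': array([0.196, 0.567, 0.404]), 'ee_rot': array([-3.14 , -0.   ,  2.809]), 'contact_force': array([-0.275,  0.459, -0.337]), 'ft_torque': array([0.012, 0.032, 0.018]), 'gripper_width': np.float64(0.085)}
scene [0.81826661 0.67160758 1.00208217] -0.03638233083544511 388.27009202250673
board 0.96 [226. 150. 391. 304.] 10418 [[0.572 0.062 0.05 ]]
board 0.71 [229. 230. 251. 263.] 685 [[0.771 0.041 0.05 ]]
orange_plate 0.9 [252. 167. 306. 205.] 994 [[ 0.592 -0.123  0.05 ]]
orange_plate 0.81 [322. 150. 367. 180.] 774 [[ 0.358 -0.102  0.05 ]]
green_plate 0.77 [286. 216. 347. 260.] 1319 [[0.563 0.118 0.05 ]]
tasting_glass 0.91 [283. 195. 299. 222.] 336 [[ 0.582 -0.032  0.03 ]]
rinse_glass 0.56 [227. 230. 251. 263.] 718 [[0.77  0.029 0.03 ]]
bowl_left 0.57 [389. 305. 430. 340.] 1233 [[0.448 0.439 0.03 ]]
coffee_bag 0.
[... 224 characters left out ...]
231.] 9338 [[0.553 0.007 0.05 ]]
orange_plate 0.7 [350. 221. 381. 263.] 1128 [[ 0.33  -0.134  0.05 ]]
orange_plate 0.7 [390.  97. 427. 137.] 966 [[ 0.764 -0.303  0.05 ]]
orange_plate 0.68 [342. 147. 376. 187.] 1139 [[ 0.587 -0.124  0.05 ]]
green_plate 0.92 [272. 153. 303. 197.] 1126 [[0.558 0.119 0.05 ]]
green_plate 0.38 [434. 133. 476. 159.] 832 [[ 0.662 -0.461  0.05 ]]
tasting_glass 0.59 [313. 154. 326. 172.] 195 [[0.61  0.011 0.03 ]]
rinse_glass 0.89 [296. 101. 319. 133.] 470 [[0.783 0.05  0.03 ]]
rinse_glass 0.29 [343. 145. 375. 186.] 1099 [[ 0.591 -0.126  0.03 ]]
coffee_bag 0.79 [435. 131. 477. 158.] 874 [[ 0.668 -0.468  0.03 ]]
spoon 0.75 [208. 247. 254. 264.] 293 [[0.287 0.332 0.03 ]]
```

```bash
python3 - <<'E'
import cv2
t=cv2.imread('pics/top0.png'); cv2.imwrite('pics/top0c.png',cv2.resize(t[70:290,180:500],None,fx=2.5,fy=2.5,interpolation=cv2.INTER_CUBIC))
s=cv2.imread('pics/scene0.png'); cv2.imwrite('pics/scene0c.png',cv2.resize(s[90:350,200:470],None,fx=2.3,fy=2.3,interpolation=cv2.INTER_CUBIC))
E
```

```text
(no output)
```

View pics/top0c.png

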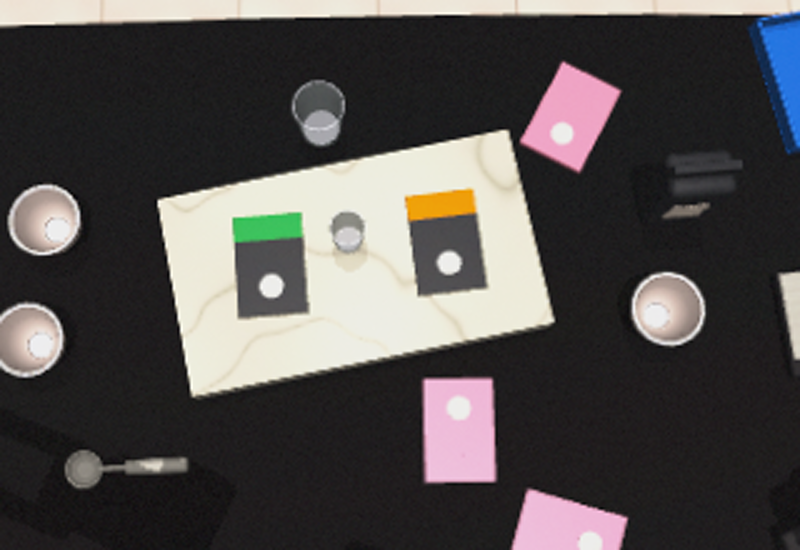

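View pics/scene0c.png

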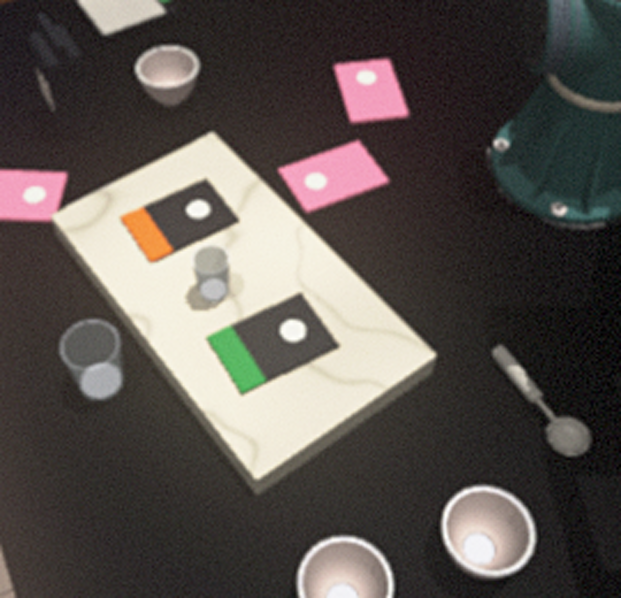

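The target is the charcoal plate with the orange band, at top px (359,167). Look-alikes in the top view:
- green plate at (288,176)
- pink sheets at (366,242), (408,117) and (408,280)

Next I measure the board and plate precisely and check a close crop.

```bash
cat >> h.py <<'E'
def rect(c,mask,z):
    """min-area rectangle of a mask in the plane z: centre, sizes, yaw of the side nearest to x"""
    k=cv2.findContours(mask.astype(np.uint8),cv2.RETR_EXTERNAL,cv2.CHAIN_APPROX_NONE)[0]
    k=max(k,key=cv2.contourArea)[:,0]
    w=px2w(c,k,z)[:,:2]
    (cx,cy),(a,b),g=cv2.minAreaRect((w*1000).astype(np.float32))
    if abs((g+90)%180-90)>45: a,b,g=b,a,g-90
    return np.array([cx,cy])/1000,(a,b),np.radians((g+90)%180-90)
def measure(n,save=None):
    c=env.camera(n); f=c['frame']; h=cv2.cvtColor(f,cv2.COLOR_BGR2HSV)
    if save: cv2.imwrite(save,f)
    W=px2w(c,np.stack(np.meshgrid(np.arange(640),np.arange(400)),-1).reshape(-1,2),0.051).reshape(400,640,3)
    near=np.hypot(W[...,0]-.57,W[...,1])<.34
    org=(h[...,0]>8)&(h[...,0]<22)&(h[...,1]>150)&(h[...,2]>120)&near
    org=cv2.morphologyEx(org.astype(np.uint8),cv2.MORPH_OPEN,np.ones((3,3)))>0
    br=(f.min(2)>110)&near
    out={'orange':rect(c,org,.051),'board':rect(c,br,.045)}
    oc=out['orange'][0]
    dark=(f.max(2)<110)&(np.hypot(W[...,0]-oc[0],W[...,1]-oc[1])<.16)
    out['dark']=(c,dark|org)
    return out
E
python3 - <<'E'
from h import *
for n in ['top','scene']:
    o=measure(n)
    for k in('orange','board'): print(n,k,[np.round(x,3) for x in o[k]])
    c=o['dark'][0]
    for m in env.masks_of('orange_plate',n): print(m['confidence'],[np.round(x,3) for x in rect(c,m['pixels'],.051)])
    for m in env.masks_of('board',n)[:1]: print('netboard',[np.round(x,3) for x in rect(c,m['pixels'],.045)])
    if n=='top': cv2.imwrite('pics/close.png',cv2.resize(c['frame'][125:205,310:410],None,fx=6,fy=6,interpolation=cv2.INTER_CUBIC))
E
```

```text
top orange [array([ 0.639, -0.117]), array([34.802, 92.226]), np.float64(0.1)]
top board [array([0.565, 0.004]), array([280.353, 500.076]), np.float64(0.188)]
0.96 [array([ 0.332, -0.135]), array([135.221,  96.23 ]), np.float64(-0.014)]
0.85 [array([ 0.586, -0.122]), array([139.447,  99.913]), np.float64(0.115)]
0.83 [array([ 0.765, -0.302]), array([137.252,  91.94 ]), np.float64(-0.513)]
0.66 [array([ 0.191, -0.273]), array([ 97.641, 140.674]), np.float64(-0.301)]
netboard [array([0.563, 0.005]), array([290.41 , 503.379]), np.float64(0.191)]
scene orange [array([ 0.64 , -0.117]), array([35.065, 92.194]), np.float64(0.103)]
scene board [array([ 0.596, -0.029]), array([333.491, 587.055]), np.float64(0.211)]
0.78 [array([ 0.218, -0.239]), array([ 99.867, 147.54 ]), np.float64(-0.286)]
0.76 [array([ 0.358, -0.101]), array([137.333, 100.204]), np.float64(-0.019)]
0.63 [array([ 0.785, -0.27 ]), array([138.046, 103.721]), np.float64(-0.505)]
0.62 [array([ 0.59 , -0.124]), array([141.473,  99.475]), np.float64(0.103)]
netboard [array([0.571, 0.011]), array([289.59, 516.96]), np.float64(0.188)]
```

View pics/close.png

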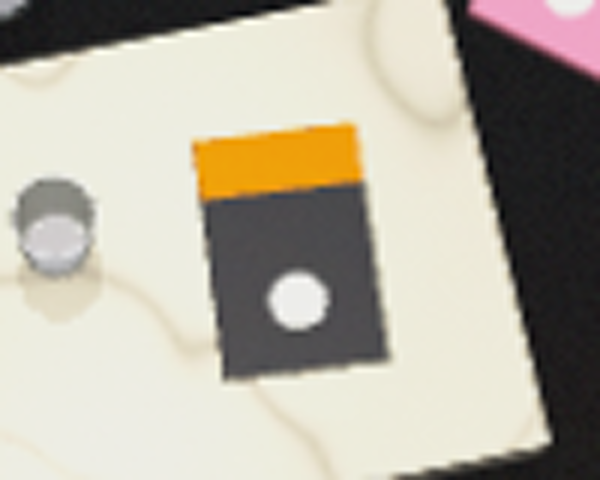

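The crop confirms it: charcoal plate with orange band, clear glass to its left, bare marble behind. Sizes match the spec (35 mm band, 280 x 500 mm board). Moving above the spot behind the plate, with the jaws parallel to the board edge.

Request:
{"api": "step_arm", "payload": {
  "motion": [
    [[0,0,-0.521],[-506,-571,0],70],
    [[0,0,-0.521],[-506,-571,0],70],
    [[0,0,-0.521],[-506,-571,0],70],
    [[0,0,-0.521],[-506,-571,0],70],
    [[0,0,-0.521],[-506,-571,0],70]
  ]
}}

```text
clock: 1.7
eef_pos: [0.2906, 0.3381, 0.4049]
ee_rot: [3.141, 0.001, -2.95]
contact_force: [1.1, -1.5, 0.8]
gripper_width: 0.0598
```

```bash
cat >> h.py <<'E'
B=np.array([.565,.004]); YB=.188
from scipy.spatial.transform import Rotation as Ro
def board(p): # world xy -> board frame
    c,s=np.cos(YB),np.sin(YB); return np.array([[c,s],[-s,c]])@(np.asarray(p)[:2]-B)
def to(bx,by,z,yaw=YB+np.pi):
    c,s=np.cos(YB),np.sin(YB); p=np.r_[B+np.array([[c,-s],[s,c]])@[bx,by],z]
    st=env.get_state(); R=Ro.from_euler('xyz',st['ee_rot'])
    print('t',st['clock'],'pos',np.round(st['eef_pos'],4),'bxy',board(st['eef_pos']).round(4),'F',np.round(st['contact_force'],1),'w',round(st['gripper_width'],4))
    print('turn',(R.inv()*Ro.from_euler('xyz',[np.pi,0,yaw])).as_rotvec().round(3),'shift',(R.inv().apply(p-st['eef_pos'])*1000).round(1))
E
python3 -c "
from h import *
to(-.102,-.125,.405)"
```

```text
t 1.7 pos [0.2906 0.3381 0.4049] bxy [-0.2072  0.3795] F [ 1.1 -1.5  0.8] w 0.0598
turn [0.    0.001 0.003] shift [-1.034e+02 -5.049e+02 -1.000e-01]
```

Request:
{"api": "step_arm", "payload": {
  "motion": [
    [[0,0,0.003],[-103,-505,0],70],
    [[0,0,0.003],[-103,-505,0],70],
    [[0,0,0.003],[-103,-505,0],70],
    [[0,0,0.003],[-103,-505,0],70],
    [[0,0,0.003],[-103,-505,0],70]
  ]
}}

```text
clock: 2.2
eef_pos: [0.3855, 0.1066, 0.4052]
ee_rot: [-3.142, 0.001, -2.956]
contact_force: [1.6, 0.9, 0.8]
gripper_width: 0.0599
```

```bash
python3 -c "
from h import *
to(-.102,-.125,.3)"
```

```text
t 2.2 pos [0.3855 0.1066 0.4052] bxy [-0.1572  0.1343] F [1.6 0.9 0.8] w 0.0599
turn [-0.     0.001 -0.003] shift [ -55.7 -259.2  105.3]
```

Request:
{"api": "step_arm", "payload": {
  "motion": [
    [[0,0,-0.003],[-56,-259,0],70],
    [[0,0,-0.003],[-56,-259,0],70],
    [[0,0,-0.003],[-56,-259,0],70],
    [[0,0,-0.003],[-56,-259,0],70],
    [[0,0,-0.003],[-56,-259,0],70]
  ]
}}

```text
clock: 2.7
eef_pos: [0.4825, -0.1242, 0.405]
ee_rot: [-3.141, 0.001, -2.954]
contact_force: [1.3, -0.4, 0.5]
gripper_width: 0.0597
```

Request:
{"api": "step_arm", "payload": {
  "motion": [
    [[0,0,0],[0,0,105],70],
    [[0,0,0],[0,0,105],70],
    [[0,0,0],[0,0,105],70],
    [[0,0,0],[0,0,105],70]
  ]
}}

```text
clock: 3.1
eef_pos: [0.4816, -0.1217, 0.2992]
ee_rot: [3.14, -0.003, -2.953]
contact_force: [0.6, -1.2, 0.8]
gripper_width: 0.0599
```

```bash
python3 -c "
from h import *
to(-.102,-.125,.23)
for n in('top','scene'):
    o=measure(n,f'pics/{n}1.png'); print([np.round(x,3) for x in o['orange']])
a=cv2.imread('pics/scene1.png')[120:260,210:380]; cv2.imwrite('pics/s1c.png',cv2.resize(a,None,fx=4,fy=4,interpolation=cv2.INTER_CUBIC))
"
```

```text
t 3.1 pos [ 0.4816 -0.1217  0.2992] bxy [-0.1054 -0.1079] F [ 0.6 -1.2  0.8] w 0.0599
turn [ 0.002 -0.003  0.   ] shift [ -3.7 -17.2  69.1]
[array([ 0.636, -0.085]), array([32.078, 24.059]), np.float64(-0.022)]
[array([ 0.64 , -0.117]), array([35.158, 92.17 ]), np.float64(0.082)]
```

View pics/s1c.png

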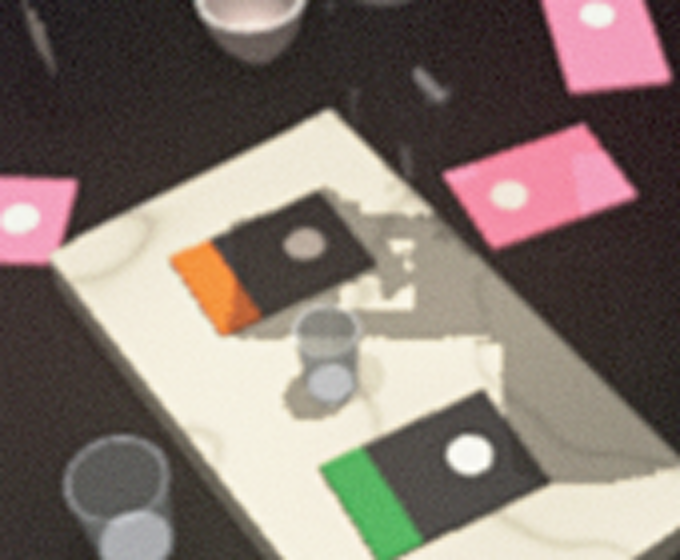

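The picture shows the gripper's shadow behind the plate; the dark gripper blends into the table at upper right of the crop, around (400,120). Plate, glass and green plate are unmoved. Descending.

Request:
{"api": "step_arm", "payload": {
  "motion": [
    [[0,0,0],[-3,-17,0],70],
    [[0,0,0],[-3,-17,0],70],
    [[0,0,0],[-3,-17,40],70],
    [[0,0,0],[-3,-17,75],70],
    [[0,0,0],[-3,-17,75],70]
  ]
}}

```text
clock: 3.7
eef_pos: [0.4869, -0.1378, 0.2225]
ee_rot: [3.139, -0.005, -2.954]
contact_force: [-1.5, 0.5, -1.1]
gripper_width: 0.0598
```

Request:
{"api": "step_arm", "payload": {
  "motion": [
    [[0,0,0],[0,0,3],70],
    [[0,0,0],[0,0,5],70],
    [[0,0,0],[0,0,5],70]
  ]
}}

```text
clock: 4.0
eef_pos: [0.489, -0.1385, 0.2212]
ee_rot: [-3.14, 0.002, -2.953]
contact_force: [-0.4, 0.0, -0.6]
gripper_width: 0.0596
```

```bash
python3 -c "
from h import *
to(-.102,-.125,.217)"
```

```text
t 4.0 pos [ 0.489  -0.1385  0.2212] bxy [-0.1013 -0.1257] F [-0.4  0.  -0.6] w 0.0596
turn [-0.002  0.002  0.   ] shift [0.7 0.7 4.2]
```

Request:
{"api": "step_arm", "payload": {
  "motion": [
    [[0,0,0],[0,0,2],70],
    [[0,0,0],[0,0,2],70]
  ]
}}

```text
clock: 4.2
eef_pos: [0.4884, -0.1382, 0.2184]
ee_rot: [-3.141, 0.001, -2.953]
contact_force: [0.2, 0.2, -1.2]
gripper_width: 0.0596
```

Request:
{"api": "step_arm", "payload": {
  "motion": [
    [[0,0,0],[0,0,2],70],
    [[0,0,0],[0,0,2],70]
  ]
}}

```text
clock: 4.4
eef_pos: [0.4882, -0.1381, 0.2157]
ee_rot: [-3.142, -0.0, -2.953]
contact_force: [0.3, -0.0, 0.7]
gripper_width: 0.0601
```

Request:
{"api": "step_arm", "payload": {
  "motion": [
    [[0,0,0],[0,0,2],70],
    [[0,0,0],[0,0,2],70]
  ]
}}

```text
clock: 4.6
eef_pos: [0.4881, -0.1381, 0.2135]
ee_rot: [3.141, -0.0, -2.953]
contact_force: [-0.6, 0.0, -0.1]
gripper_width: 0.0598
```

Request:
{"api": "step_arm", "payload": {
  "motion": [
    [[0,0,0],[0,0,1.5],70],
    [[0,0,0],[0,0,1.5],70]
  ]
}}

```text
clock: 4.8
eef_pos: [0.4881, -0.1381, 0.2133]
ee_rot: [-3.141, -0.0, -2.953]
contact_force: [-3.5, 1.9, 15.2]
gripper_width: 0.06
```

Request:
{"api": "step_arm", "payload": {
  "motion": [
    [[0,0,0],[0,0,1.5],70],
    [[0,0,0],[0,0,1.5],70]
  ]
}}

```text
clock: 5.0
eef_pos: [0.4881, -0.138, 0.2133]
ee_rot: [-3.141, 0.0, -2.953]
contact_force: [-7.4, 2.9, 34.0]
gripper_width: 0.0599
```

Contact at TCP z ≈ 0.2133. Backing off so the tips ride about 2 mm above the marble, then pushing slowly.

Request:
{"api": "step_arm", "payload": {
  "motion": [
    [[0,0,0],[0,0,-4.5],70],
    [[0,0,0],[0,0,-4.5],70]
  ]
}}

```text
clock: 5.2
eef_pos: [0.4885, -0.1382, 0.2159]
ee_rot: [-3.141, 0.001, -2.953]
contact_force: [0.8, 0.6, -0.3]
gripper_width: 0.0596
```

```bash
python3 -c "
from h import *
to(-.03,-.125,.2153)"
```

```text
t 5.2 pos [ 0.4885 -0.1382  0.2159] bxy [-0.1017 -0.1254] F [ 0.8  0.6 -0.3] w 0.0596
turn [-0.001  0.001  0.   ] shift [-71.7   0.4   0.7]
```

Request:
{"api": "step_arm", "payload": {
  "motion": [
    [[0,0,0],[-6,0,0],70],
    [[0,0,0],[-12,0,0],70],
    [[0,0,0],[-18,0,0],70],
    [[0,0,0],[-23,0,0],70],
    [[0,0,0],[-27,0,0],70]
  ]
}}

```text
clock: 5.7
eef_pos: [0.5152, -0.1329, 0.2149]
ee_rot: [3.141, -0.001, -2.953]
contact_force: [-0.3, 0.0, -0.6]
gripper_width: 0.0597
```

Request:
{"api": "step_arm", "payload": {
  "motion": [
    [[0,0,0],[-4,0,0],70],
    [[0,0,0],[-8,0,0],70],
    [[0,0,0],[-12,0,0],70],
    [[0,0,0],[-16,0,0],70],
    [[0,0,0],[-20,0,0],70]
  ]
}}

```text
clock: 6.2
eef_pos: [0.5346, -0.1292, 0.2152]
ee_rot: [3.142, -0.0, -2.953]
contact_force: [-1.4, -0.1, -0.7]
gripper_width: 0.0598
```

```bash
cat > chk.py <<'E'
from h import *
import sys
to(-.03,-.125,.2153)
o=measure('scene',sys.argv[1]); c,s,y=o['orange']; print([np.round(x,3) for x in (c,s,y)])
l=c-.0175*np.array([np.cos(y),np.sin(y)]); print('line in board',board(l).round(4),'-> to go mm',(.14-board(l)[0])*1000,'yaw err',y-YB,'tool-line',board(l)[0]-board(env.get_state()['eef_pos'])[0])
E
python3 chk.py pics/s2.png; python3 -c "
import cv2
a=cv2.imread('pics/s2.png')[120:270,210:390]; cv2.imwrite('pics/s2c.png',cv2.resize(a,None,fx=4,fy=4,interpolation=cv2.INTER_CUBIC))"
```

```text
t 6.2 pos [ 0.5346 -0.1292  0.2152] bxy [-0.0548 -0.1252] F [-1.4 -0.1 -0.7] w 0.0598
turn [ 0. -0.  0.] shift [-24.8   0.2  -0.1]
[array([ 0.663, -0.103]), array([35.416, 91.473]), np.float64(0.182)]
line in board [ 0.0592 -0.1232] -> to go mm 80.8306888823832 yaw err -0.006302422454197321 tool-line 0.1132112570591122
```

View pics/s2c.png

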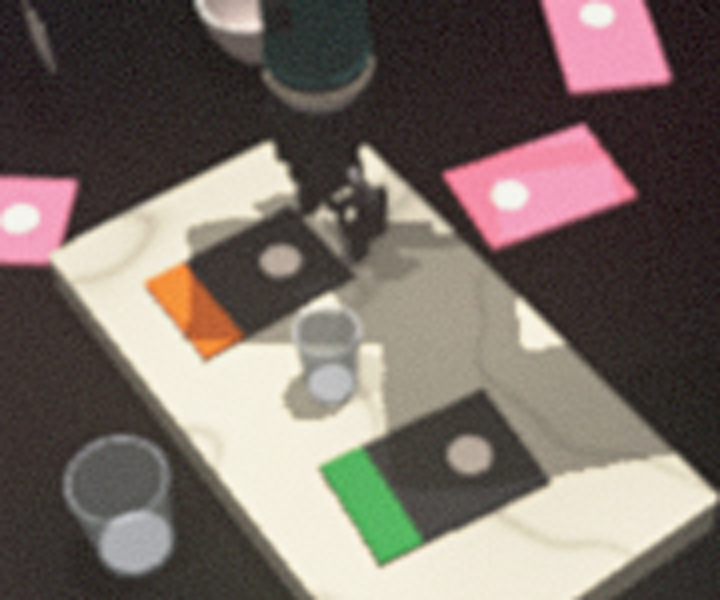

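The plate is squared (crop: fingertips at its rear edge near (350,235), band at (200,310), glass clear at (328,345)). About 81 mm to go; pushing 70.

Request:
{"api": "step_arm", "payload": {
  "motion": [
    [[0,0,0],[-5,0,0],70],
    [[0,0,0],[-10,0,0],70],
    [[0,0,0],[-15,0,0],70],
    [[0,0,0],[-20,0,0],70],
    [[0,0,0],[-25,0,0],70]
  ]
}}

```text
clock: 6.75
eef_pos: [0.5594, -0.1246, 0.2153]
ee_rot: [-3.141, -0.0, -2.953]
contact_force: [-2.5, 0.1, 0.4]
gripper_width: 0.0598
```

Request:
{"api": "step_arm", "payload": {
  "motion": [
    [[0,0,0],[-5,0,0],70],
    [[0,0,0],[-10,0,0],70],
    [[0,0,0],[-15,0,0],70],
    [[0,0,0],[-20,0,0],70],
    [[0,0,0],[-25,0,0],70]
  ]
}}

```text
clock: 7.25
eef_pos: [0.5839, -0.1199, 0.2153]
ee_rot: [-3.141, -0.0, -2.953]
contact_force: [-1.3, -0.9, 0.6]
gripper_width: 0.0596
```

Request:
{"api": "step_arm", "payload": {
  "motion": [
    [[0,0,0],[-5,0,0],70],
    [[0,0,0],[-10,0,0],70],
    [[0,0,0],[-14,0,0],70],
    [[0,0,0],[-17,0,0],70],
    [[0,0,0],[-20,0,0],70]
  ]
}}

```text
clock: 7.75
eef_pos: [0.6033, -0.1162, 0.2152]
ee_rot: [-3.142, -0.0, -2.953]
contact_force: [-2.3, 0.0, 1.4]
gripper_width: 0.0598
```

```bash
python3 chk.py pics/s3.png; python3 -c "
import cv2
a=cv2.imread('pics/s3.png')[140:240,200:320]; cv2.imwrite('pics/s3c.png',cv2.resize(a,None,fx=6,fy=6,interpolation=cv2.INTER_CUBIC))"
```

```text
t 7.75 pos [ 0.6033 -0.1162  0.2152] bxy [ 0.0152 -0.1252] F [-2.3  0.   1.4] w 0.0598
turn [-0. -0.  0.] shift [45.2  0.2 -0.1]
[array([ 0.734, -0.091]), array([ 39.365, 100.902]), np.float64(0.17)]
line in board [ 0.1311 -0.1242] -> to go mm 8.92176724710328 yaw err -0.01758894908822356 tool-line 0.11541794002307516
```

View pics/s3c.png

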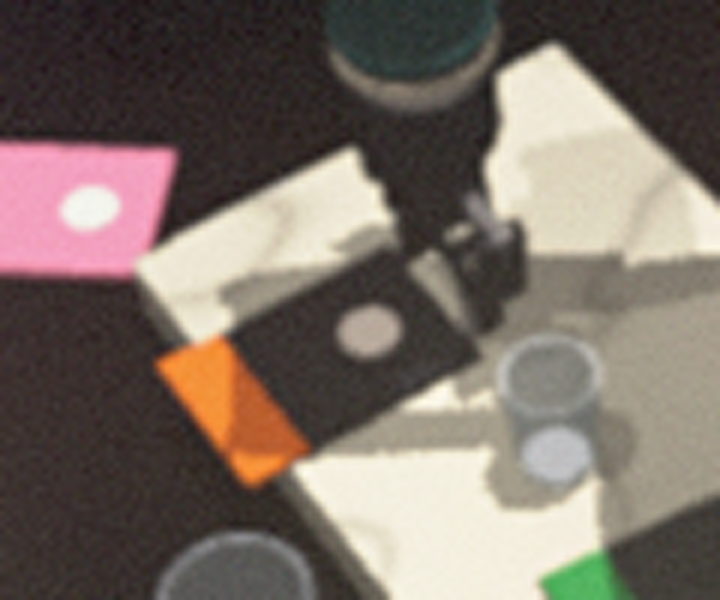

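About 9–11 mm remain (crop: line from (225,340) to (310,450), edge from (195,345) to (290,470)). Pushing 9, then comparing line and edge directly in the same image.

Request:
{"api": "step_arm", "payload": {
  "motion": [
    [[0,0,0],[-3,0,0],70],
    [[0,0,0],[-6,0,0],70],
    [[0,0,0],[-9,0,0],70],
    [[0,0,0],[-9,0,0],70]
  ]
}}

```text
clock: 8.2
eef_pos: [0.6127, -0.1145, 0.2153]
ee_rot: [-3.141, 0.001, -2.953]
contact_force: [-0.2, 0.4, 0.5]
gripper_width: 0.0599
```

```bash
cat > fine.py <<'E'
from h import *
import sys
n=sys.argv[1]
c=env.camera(n); f=c['frame'].astype(np.float32); cv2.imwrite(sys.argv[2],c['frame'])
u=np.array([.982357,.186895]); v=np.array([-u[1],u[0]])   # board axes
K=np.array([[c['fx'],0,c['cx']],[0,c['fy'],c['cy']],[0,0,1]])
def samp(bx,by,z):
    P=np.c_[B+np.outer(bx,u)+np.outer(np.full(len(bx),by),v),np.full(len(bx),z)]
    q=cv2.projectPoints(P,cv2.Rodrigues(np.array(c['R']))[0],np.array(c['t']),K,np.array([c['k1'],0,0,0,0.]))[0][:,0].astype(np.float32)
    return cv2.remap(f,q[None,:,0],q[None,:,1],cv2.INTER_LINEAR)[0]
x=np.arange(.10,.17,.0005)
def cross(s): # steepest change
    g=np.gradient(cv2.GaussianBlur(s[:,None],(1,9),2)[:,0]); return x[np.argmax(abs(g))]
L=[(y,cross(samp(x,y,.051)[:,2]-samp(x,y,.051)[:,0])) for y in np.arange(-.16,-.085,.005)]
E=[(y,cross(samp(x,y,.045).mean(1))) for y in [*np.arange(-.23,-.19,.005),*np.arange(-.06,.03,.005),*np.arange(.08,.22,.01)]]
for nm,A in(('line',L),('edge',E)):
    A=np.array(A); m=np.median(A[:,1]); k=abs(A[:,1]-m)<.012
    p=np.polyfit(A[k,0],A[k,1],1); print(nm,(A[:,1]*1000).round(0),'at y=-.124:',np.polyval(p,-.124).round(4),'slope',p[0].round(3))
E
python3 chk.py pics/s4.png; python3 fine.py scene pics/s5.png; python3 fine.py top pics/t5.png
```

```text
t 8.2 pos [ 0.6127 -0.1145  0.2153] bxy [ 0.0247 -0.1253] F [-0.2  0.4  0.5] w 0.0599
turn [-0.     0.001  0.   ] shift [54.7  0.3 -0.1]
[array([ 0.744, -0.089]), array([ 39.446, 100.948]), np.float64(0.166)]
line in board [ 0.1409 -0.1243] -> to go mm -0.9153763297144457 yaw err -0.02222815906238479 tool-line 0.11637206882148833
line [139. 139. 140. 139. 139. 139. 139. 140. 139. 139. 139. 139. 140. 139.
 139.] at y=-.124: 0.1389 slope 0.0
edge [144. 142. 143. 143. 142. 143. 143. 142. 143. 143. 143. 142. 142. 142.
 142. 142. 143. 143. 142. 142. 142. 143. 143. 142. 142. 143. 142. 143.
 142. 142. 142. 142. 142. 142. 142. 142. 142. 143. 142. 142. 141. 142.] at y=-.124: 0.1424 slope -0.002
line [107. 134. 112. 106. 167. 160. 167. 159. 149. 112. 133. 168. 167. 158.
 154.] at y=-.124: 0.1562 slope -0.042
edge [102. 122. 123. 128. 133. 133. 136. 140. 143. 141. 140. 139. 140. 141.
 139. 140. 140. 141. 139. 140. 141. 139. 139. 140. 139. 139. 140. 140.
 139. 141. 139. 140. 140. 112. 140. 139. 141. 139. 141. 139. 145. 151.] at y=-.124: 0.1372 slope 0.015
```

Line and edge are parallel. The line is 3.5 mm short by the scene camera and about 1 mm short by the board pose from the top camera. Pushing 2 mm more, then backing off and lifting.

Request:
{"api": "step_arm", "payload": {
  "motion": [
    [[0,0,0],[-1,0,0],70],
    [[0,0,0],[-2,0,0],70],
    [[0,0,0],[-2,0,0],70]
  ]
}}

```text
clock: 8.65
eef_pos: [0.6138, -0.1142, 0.2152]
ee_rot: [3.142, -0.001, -2.953]
contact_force: [-1.0, 0.1, 0.1]
gripper_width: 0.06
```

Request:
{"api": "step_arm", "payload": {
  "motion": [
    [[0,0,0],[5,0,0],70],
    [[0,0,0],[20,0,0],70],
    [[0,0,0],[20,0,0],70],
    [[0,0,0],[20,0,-40],70],
    [[0,0,0],[20,0,-85],70]
  ]
}}

```text
clock: 9.15
eef_pos: [0.5937, -0.1177, 0.2994]
ee_rot: [3.139, -0.004, -2.954]
contact_force: [1.2, -0.7, 0.4]
gripper_width: 0.0596
```

Request:
{"api": "step_arm", "payload": {
  "motion": [
    [[0,0,0],[0,0,-110],70],
    [[0,0,0],[0,0,-110],70],
    [[0,0,0],[0,0,-110],70],
    [[0,0,0],[150,0,-110],70],
    [[0,0,0],[150,0,-110],70]
  ]
}}

```text
clock: 9.65
eef_pos: [0.4961, -0.1367, 0.4106]
ee_rot: [-3.14, 0.002, -2.952]
contact_force: [-0.6, -0.6, 0.2]
gripper_width: 0.0597
```

Request:
{"api": "step_arm", "payload": {
  "motion": [
    [[0,0,0],[50,250,0],70],
    [[0,0,0],[50,250,0],70],
    [[0,0,0],[50,250,0],70],
    [[0,0,0],[50,250,0],70],
    [[0,0,0],[50,250,0],70]
  ]
}}

```text
clock: 10.15
eef_pos: [0.4011, 0.0965, 0.4102]
ee_rot: [3.141, 0.001, -2.955]
contact_force: [1.8, 1.1, 0.1]
gripper_width: 0.0598
```

```bash
python3 chk.py pics/s6.png; python3 fine.py scene pics/s7.png; python3 fine.py top pics/t7.png; python3 - <<'E'
from h import *
for n in ['scene','top']:
    c=env.camera(n)
    for th in ['green_plate','tasting_glass','rinse_glass']:
        for m in env.masks_of(th,n)[:1]:
            v,u=np.nonzero(m['pixels']); print(n,th,px2w(c,[[u.mean(),v.mean()]],.05 if 'pl' in th else .03).round(3))
a=cv2.imread('pics/t7.png')[80:240,220:440]; b=cv2.imread('pics/s7.png')[110:290,200:400]
cv2.imwrite('pics/fin.png',cv2.resize(a,None,fx=3.6,fy=3.6,interpolation=cv2.INTER_CUBIC))
E
```

```text
t 10.15 pos [0.4011 0.0965 0.4102] bxy [-0.1437  0.1215] F [1.8 1.1 0.1] w 0.0598
turn [ 0.     0.001 -0.001] shift [-113.8 -246.4  195. ]
[array([ 0.744, -0.089]), array([ 38.469, 101.141]), np.float64(0.189)]
line in board [ 0.1415 -0.1248] -> to go mm -1.4654475568407488 yaw err 0.0013956111242448554 tool-line 0.2877021508022901
line [140. 140. 140. 140. 139. 141. 140. 140. 140. 140. 140. 139. 140. 140.
 140.] at y=-.124: 0.1396 slope -0.006
edge [144. 142. 143. 142. 142. 143. 143. 143. 143. 143. 143. 142. 142. 142.
 142. 142. 143. 143. 142. 142. 142. 143. 143. 142. 142. 143. 142. 143.
 142. 142. 142. 142. 142. 142. 142. 142. 142. 143. 142. 142. 141. 142.] at y=-.124: 0.1423 slope -0.002
line [140. 141. 139. 140. 140. 139. 139. 140. 141. 139. 139. 140. 140. 139.
 140.] at y=-.124: 0.1394 slope -0.005
edge [140. 140. 141. 139. 140. 141. 141. 139. 140. 141. 140. 139. 140. 141.
 139. 140. 140. 141. 139. 140. 141. 139. 140. 140. 140. 139. 140. 140.
 139. 141. 139. 141. 140. 138. 140. 139. 141. 139. 141. 140. 138. 140.] at y=-.124: 0.1398 slope -0.001
scene green_plate [[0.564 0.117 0.05 ]]
scene tasting_glass [[ 0.581 -0.034  0.03 ]]
top green_plate [[0.602 0.121 0.05 ]]
top tasting_glass [[0.61  0.011 0.03 ]]
top rinse_glass [[0.784 0.05  0.03 ]]
```

View pics/fin.png

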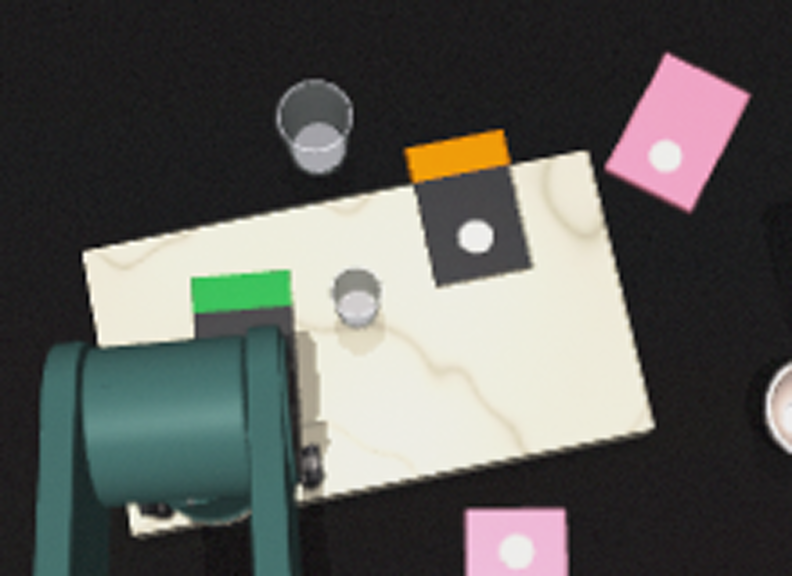

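The top view shows the orange line lying along the far edge, from (415,183) to (512,165), with the plate square. The gripper is high and clear. The green plate's top-camera centre shifted only because the arm hides part of it; the scene camera shows it unmoved. Handing in.

```bash
python3 -c "
from workcell import env
print(env.close_job())"
```

```text
the job is handed in; nothing more can be done
None
```

I pushed the orange-banded plate along the marble with two fingertips, about 2 mm above the surface, until its orange line lay along the board's far edge. Then I backed the gripper off, lifted it clear and handed the job in at about 10.5 s. No verdict was reported.

**Line against the edge:** the top camera put the line 0.4 mm short of the edge. The scene camera put it 2.7 mm short, and the colour-band fit put it 1.5 mm past. They disagree by about 4 mm, but all are inside the 7 mm limit.

**Squareness:** the plate was within about 0.01 rad of square to the edge.

**Other things:** the green plate (scene camera), the tasting glass and the rinse glass (top camera) were where they started, within 2 mm. The green plate's top-camera reading was 44 mm off because the arm hid part of it. I did not re-measure the bowls, the bag or the spoon at the end; the gripper never came near them.

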